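# Make up two kits on the wardrobe shelf

### The arm

A 6-joint arm with a two-finger parallel gripper is mounted at the origin on the work surface. World frame = base frame: x ahead of the robot, y to its left, z up, the work surface at z = 0. Lengths are in m, angles in degrees, forces in N, time in s.
With the tool pointing down it reaches from about 0.375 to 0.9 m from the base axis. Payload 3.1 kg.
Tool frame: the origin (TCP) lies between the finger pads; the fingertips stand 22 mm ahead of it and the grasp point (between the pads) lies 3 mm ahead of it; y points along the fingers, x is the direction in which the jaws open and shut, and the axes are right-handed (so a half turn about y gives the same grasp; the last joint's range is limited). The gripper opens to 87 mm and grips with 3 to 60 N. Pads are 19 mm wide; open, the fingers measure 117 mm over their backs; the gripper's body (75 mm by 190 mm) begins 51 mm behind the grasp point.
Start: joints at [-83.279, 30.224, 82.088, -0, 67.689, -10.227], TCP at [0.182, -0.598, 0.245] pointing down, gripper open.
Joint ranges: [-176.69, 176.69], [-43.24, 126.21], [12.49, 139.97], [-82, 262], [0, 151.66], [-163.58, 163.58]. Speed limits (degrees/s): [159.86, 159.86, 180, 180, 180, 180].

### API

Orientations are given as a 3x3 rotation matrix whose columns are the frame's x, y, z axes.
In Python, from rig import bot, imaging, workorder gives the robot as it stands. The module is installed in compiled form; this text tells all that it offers.
- The arm moves only by the tool drive_tool, never from a script. Its argument "commands" is a list of rows, each an object of numbers: "dx", "dy", "dz": the shift along the tool's x, y, z normalised to -1 to 1, where 1 is 4 cm; "wx", "wy", "wz": the turn, a rotation vector about the tool's x, y, z normalised to -1 to 1, where 1 is pi/2 rad; "grip": the finger opening in mm, from 0 to 87. In form: [{"dx": .., "dy": .., "dz": .., "wx": .., "wy": .., "wz": .., "grip": ..}, ...]. A call has 1 to 8 rows; each row shifts and turns the commanded pose from where the row before left it, along the tool's axes as they then stand; what a row does not reach is not made up. A row lasts 1/8 s, in which the tool goes at most 62.5 mm and 10.7 degrees, less where a joint would pass 70% of its speed; a pose out of reach is approached as far as the arm can. A call with a number of a shift or a turn outside -1 to 1 is refused whole. A call with a gripper value outside its range is refused whole. The fingers move at their own pace and stop on an object; the grip force is fixed at half the most. Time passes only in rows, so rows that do not move let the fingers close. It gives the time, the measured TCP pose, the force and the opening at its end, in the units of the state.
- bot.read_state(): the state, without advancing time (a new reading comes with each control period).
- imaging.capture(name): name is "scene" or "top"; returns (picture, depth): 384x512x3 uint8, red, green, blue; 384x512 float32, m along the optical axis (not along the pixel's ray), 0 where there is no reading.
- imaging.get_calibration(name): a dict with "mtx" (3x3 intrinsics, pixels), "world_to_cam" (4x4, takes a point from world to camera coordinates). Camera axes: x right, y down, z forward; pixel columns grow to the right and rows downward; lengths in m; the calibration is good to about 2 mm. A picture is of the moment at which its call begins. get_calibration takes no time and is no camera call.
- workorder.hand_in(): hands the job in, once; it reports no verdict.
The state is a dict: "time_s": time; "joint_positions": joint angles; "qvel": joint speeds; "tau": joint torques, N m; "position": TCP position; "tcp_rot": TCP orientation; "force": force on the tool from outside, world axes, zero at the start; "moment": the same for the moment, N m; "opening": opening from 0.0 (shut) to 1.0 (fully open).
Only numpy, scipy, OpenCV 4.12 (cv2) and the standard library are available. Lean on these libraries where they do the work, as an engineer would, in place of code of your own. Each camera call takes 0.05 s, during which the arm holds its last target. There are 200 camera calls.

### The job

Make up the two kits from the stock on the shelf: the allotment kit in the blue tray gets the yellow torch on the long grey felt patch, the steel bottle opener on the shorter rectangular patch and the black tin on the round patch; the clothes-care kit in the green tray gets the wooden clothes brush on the long patch and the red tin on the round patch. Lay each thing right way up, centred on its patch and the long ones along it, setting them down rather than dropping them. The silver tin and the glass vase are not wanted: leave them where they stand.

Things in the scene. Friction and masses are not known exactly. Their poses are not given: they have to be found in the camera images.
- torch_c (a point): Yellow plastic torch with flat sides, lying, 150 mm long: body 34 mm wide, 32 mm high; at the +x end a head 40 mm long, 42 mm wide, 36 mm high with the lens. This point is half-way along its length, in the body, 16 mm above its underside; x runs along it towards the lens, z up. Loose, about 0.14 kg.
- opener_c (a point): Steel bottle opener lying flat, 110 mm long, 12 mm thick: a bar handle 18 mm wide (from 55 mm behind to 20 mm ahead of this point) and a ring 36 mm across at the +x end. This point is half-way along its length, in the handle, 6 mm above its underside; x runs along it towards the ring, z up. Loose, about 0.09 kg.
- tin_black_c (a point): Black round lidded tin, upright, 50 mm diameter, 26 mm high; this point is its centre, 13 mm above its underside. Loose, about 0.07 kg.
- brush_c (a point): Wooden clothes brush lying bristles down, 160 mm long, 36 mm high: the upper 18 mm is the wooden back, 46 mm wide; the lower 18 mm is a stiff black bristle block, 36 mm wide. This point is its centre, 18 mm above its underside; x runs along it, z up. Loose, about 0.13 kg.
- tin_red_c (a point): Red round lidded tin, upright, 50 mm diameter, 26 mm high; this point is its centre, 13 mm above its underside. Loose, about 0.07 kg.
- tin_silver_c (a point): Plain silver round lidded tin, upright, 50 mm diameter, 26 mm high; this point is its centre, 13 mm above its underside. Loose; a bystander, not to be moved.
- vase_c (a point): Small green glass vase, upright, 78 mm high, 56 mm across at the widest; this point is its centre, 39 mm above its underside. Loose; a bystander, not to be moved.
- tray_blue: Blue tray, fixed: 236 (x) by 215 mm (y), floor 4 mm thick, rim 4 mm thick, 14 mm high above the shelf. Origin: centre of its underside, at shelf height; z up. Grey felt patches flush with the floor, long sides along x, centres: long 174 x 66 mm at x 0, y +50 mm (torch); shorter 134 x 60 mm at x -44, y -48 mm (opener); round, 74 mm across, at x +66, y -48 mm (black tin).
- tray_green: Green tray, fixed: 236 (x) by 215 mm (y), floor 4 mm thick, rim 4 mm thick, 14 mm high above the shelf. Origin: centre of its underside, at shelf height; z up. Grey felt patches flush with the floor, centres: long 184 x 70 mm, length along x, at x 0, y -50 mm (brush); round, 74 mm across, at x -60, y +48 mm (red tin).
There are look-alikes about, which are no part of the job. Of the things shaped like the part that bears tin_black_c, the black one is meant. Of the things shaped like the part that bears tin_red_c, the red one is meant.

How it is judged (in metres and radians):
At the end, for the whole second after the job is handed in: Each of the five on the floor of its tray, upright (7 degrees, 4 mm in height), at rest, its centre within 15 mm of its own patch centre along each tray axis, long things within 15 degrees of the patch length, either way round; silver tin and vase within 20 mm of where they stood (x of torch_c in the frame of tray_blue between -0.015 and 0.015 m and y of torch_c in the frame of tray_blue between 0.035 and 0.065 m and z of torch_c in the frame of tray_blue between 0.016 and 0.024 m and angle between each of torch_c, opener_c, tin_black_c, brush_c, tin_red_c's own z axis and vertical below 0.12 rad and angle between the x axis of each of torch_c, opener_c and the x axis of tray_blue, either way round below 0.26 rad and linear speed of each of torch, opener, tin_black, brush, tin_red below 0.02 m/s and angular speed of each of torch, opener, tin_black, brush, tin_red below 0.2 rad/s and x of opener_c in the frame of tray_blue between -0.059 and -0.029 m and y of opener_c in the frame of tray_blue between -0.063 and -0.033 m and z of opener_c in the frame of tray_blue between 0.006 and 0.014 m and x of tin_black_c in the frame of tray_blue between 0.051 and 0.081 m and y of tin_black_c in the frame of tray_blue between -0.063 and -0.033 m and z of tin_black_c in the frame of tray_blue between 0.013 and 0.021 m and x of brush_c in the frame of tray_green between -0.015 and 0.015 m and y of brush_c in the frame of tray_green between -0.065 and -0.035 m and z of brush_c in the frame of tray_green between 0.018 and 0.026 m and angle between the x axis of brush_c and the x axis of tray_green, either way round below 0.26 rad and x of tin_red_c in the frame of tray_green between -0.075 and -0.045 m and y of tin_red_c in the frame of tray_green between 0.033 and 0.063 m and z of tin_red_c in the frame of tray_green between 0.013 and 0.021 m and not (distance of tin_silver_c from where it was at the start of the episode above 0.02 m) and not (distance of vase_c from where it was at the start of the episode above 0.02 m)); the robot touches nothing.
It fails at once if the vase was pushed more than 20 mm or tipped (distance of vase_c from where it was at the start of the episode above 0.02 m or angle between vase_c's own z axis and vertical above 0.5 rad).
It fails at once if the silver tin was moved more than 20 mm (distance of tin_silver_c from where it was at the start of the episode above 0.02 m).
It fails at once if a thing was dropped or thrown: out of the fingers with its centre more than 70 mm above the shelf ((height (world z) of torch_c above 0.07 m and contact force between the fingers and torch below 0.02 N) or (height (world z) of opener_c above 0.07 m and contact force between the fingers and opener below 0.02 N) or (height (world z) of tin_black_c above 0.07 m and contact force between the fingers and tin_black below 0.02 N) or (height (world z) of brush_c above 0.07 m and contact force between the fingers and brush below 0.02 N) or (height (world z) of tin_red_c above 0.07 m and contact force between the fingers and tin_red below 0.02 N)).
It also fails if it takes over 128 s, if anything falls off the work surface, if the arm or the gripper's body presses on something with over 40 N, if the wrist force passes 120 N, or if a joint passes its speed limit or range.

## Working session

There is one attempt and no reset: what is moved stays moved. The work goes in short steps, Python scripts to look and compute and a tool call to move; the robot and the scene stay as the last step left them, time stands still between calls to the robot, and variables do not carry over. Pictures are saved under pics/ and viewed, on a budget of 14 in all, crops included, one or two more only if the job needs it, and the job is handed in when it is done.

Besides the shell and the picture viewer there is one more tool, called after "Emit:" as name([rows], argument=value, ...), one row to a line, values as JSON. drive_tool: Moves the arm, as the interface text tells. Its arguments: {"type":"object","properties":{"commands":{"type":"array"}},"required":["commands"]}

```bash
mkdir -p pics; ls
python3 - <<'E'
from rig import bot, imaging, workorder
import cv2,numpy as np
s=bot.read_state(); print(s['time_s'],s['position'],np.round(s['tcp_rot'],3).tolist(),s['opening'],s['force'])
for n in("scene","top"):
    p,d=imaging.capture(n); np.savez(f"{n}0.npz",p=p,d=d); cv2.imwrite(f"pics/{n}0.png",p[:,:,::-1])
    c=imaging.get_calibration(n);print(n,np.round(c['mtx'],1).tolist(),np.round(c['world_to_cam'],3).tolist())
    print((d>0).mean())
E
```

```text
pics
0.0 [ 0.18213191 -0.5971516   0.24357326] [[0.292, -0.0, 0.957], [-0.957, 0.002, 0.292], [-0.002, -1.0, 0.0]] 1.000624478027337 [-0.3889885   0.51887624  0.22357917]
scene [[384.0, 0.0, 256.5], [0.0, 384.0, 196.0], [0.0, 0.0, 1.0]] [[-0.547, 0.837, -0.018, 0.343], [0.495, 0.305, -0.814, -0.249], [-0.675, -0.454, -0.581, 1.273], [0.0, 0.0, 0.0, 1.0]]
0.9959360758463541
top [[405.4, 0.0, 255.8], [0.0, 405.4, 187.7], [0.0, 0.0, 1.0]] [[-0.022, -1.0, -0.0, 0.026], [-0.986, 0.022, -0.163, 0.629], [0.163, -0.004, -0.987, 1.067], [0.0, 0.0, 0.0, 1.0]]
0.9960988362630209
```

View images.

View pics/top0.png

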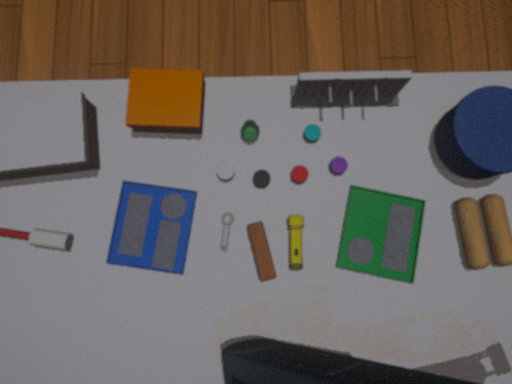

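View pics/scene0.png

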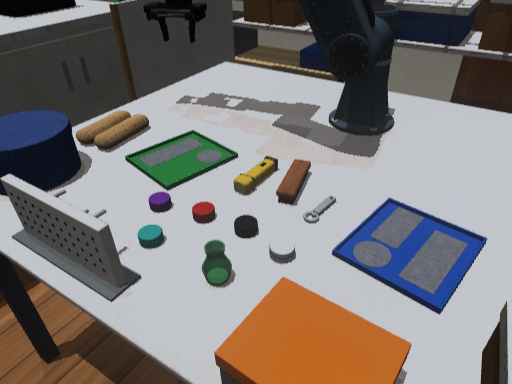

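Top view: the black tin is at about (261,179) and the red one at (299,174). The other tins are silver/white (226,173), teal (312,132) and purple (338,165). The torch is at (295,242), the opener at (227,231), the brush at (261,250) and the vase at (250,131). The trays are blue at (152,227) and green at (380,234). The scene view shows the same things: black tin (246,226), red tin (204,212), silver tin (282,250). By colour, the black and red tins match the text. I'll confirm that in one enlarged crop while measuring.

```bash
cat > h.py <<'E'
import numpy as np,cv2
from rig import bot,imaging
def cloud(n,d):
    c=imaging.get_calibration(n);K=c['mtx'];T=np.linalg.inv(c['world_to_cam'])
    v,u=np.mgrid[:d.shape[0],:d.shape[1]]
    P=np.stack([(u-K[0,2])/K[0,0]*d,(v-K[1,2])/K[1,1]*d,d],-1)
    return P@T[:3,:3].T+T[:3,3]
def ray(n,uv,z):
    c=imaging.get_calibration(n);K=c['mtx'];T=np.linalg.inv(c['world_to_cam'])
    uv=np.atleast_2d(uv).astype(float)
    r=np.c_[(uv-[K[0,2],K[1,2]])/[K[0,0],K[1,1]],np.ones(len(uv))]@T[:3,:3].T
    o=T[:3,3]; return o+r*((z-o[2])/r[:,2])[:,None]
HSV={'torch':((18,120,60),(35,255,255)),'brush':((3,90,40),(14,220,190)),'red':((0,150,60),(6,255,255)),
 'blue':((105,120,60),(125,255,255)),'green':((50,150,40),(75,255,255))}
def obj(P,hsv,k,box):
    m=cv2.inRange(hsv,*[np.array(x,np.uint8) for x in HSV[k]])>0 if k in HSV else P[...,2]>0.004
    x0,x1,y0,y1=box
    return m&(P[...,0]>x0)&(P[...,0]<x1)&(P[...,1]>y0)&(P[...,1]<y1)&(P[...,2]<.12)
E
python3 - <<'E'
from h import *
C={}
for n in('top','scene'):
    f=np.load(n+'0.npz');C[n]=(f['p'],cloud(n,f['d']))
p,P=C['top']
seed={'black':(261,179),'red':(299,174),'silver':(226,173),'purple':(338,165),'teal':(312,132),'vase':(250,131),'torch':(295,242),'opener':(227,231),'brush':(261,250),'blue':(152,227),'green':(380,234)}
for k,(u,v) in seed.items(): print(k,np.round(P[v,u],3),p[v,u])
print('shelf z',[np.round(np.median(Q[(abs(Q[...,0]-.5)<.02)&(abs(Q[...,1]+.3)<.5)][:,2]),4) for _,Q in C.values()])
for n,(p,P) in C.items():
  hsv=cv2.cvtColor(p,cv2.COLOR_RGB2HSV)
  for k in ('black','red','silver','torch','opener','brush','vase'):
    c=C['top'][1][seed[k][1],seed[k][0]]; r=.1 if k in('torch','brush','opener') else .035
    rx,ry=(.1,.045) if r==.1 else (r,r)
    if k=='opener': rx,ry=.075,.03
    m=obj(P,hsv,k if k in HSV else 'z',(c[0]-rx,c[0]+rx,c[1]-ry,c[1]+ry))
    Q=P[m]; 
    if len(Q)<10: print(n,k,len(Q));continue
    zt=np.percentile(Q[:,2],90); T=Q[Q[:,2]>zt-.008]
    (cx,cy),(w,h),a=cv2.minAreaRect((T[:,:2]*1000).astype(np.float32))
    print(n,k,len(Q),'top z',round(zt,4),'mean',np.round(T[:,:2].mean(0),4),'rect',np.round([cx,cy,w,h,a],1))
  for k in('blue','green'):
    c=C['top'][1][seed[k][1],seed[k][0]]
    m=obj(P,hsv,k,(c[0]-.2,c[0]+.2,c[1]-.2,c[1]+.2))
    cs,_=cv2.findContours(m.astype(np.uint8),cv2.RETR_EXTERNAL,cv2.CHAIN_APPROX_NONE)
    cc=max(cs,key=cv2.contourArea)[:,0]
    R=ray(n,cc,.013)[:,:2]
    (cx,cy),(w,h),a=cv2.minAreaRect((R*1000).astype(np.float32))
    print(n,k,'rim',np.round([cx,cy,w,h,a],1),'rim z',np.round(np.percentile(P[m][:,2],[10,50,95]),4))
    # patches: grey, inside
    m2=np.zeros(m.shape,np.uint8);cv2.fillPoly(m2,[cc.astype(int)],1)
    g=(m2>0)&~m&(hsv[...,1]<70)
    g=cv2.morphologyEx(g.astype(np.uint8),cv2.MORPH_OPEN,np.ones((3,3)))
    cs,_=cv2.findContours(g,cv2.RETR_EXTERNAL,cv2.CHAIN_APPROX_NONE)
    for q in cs:
      if cv2.contourArea(q)>100:
        R=ray(n,q[:,0],.004)[:,:2]
        zz=np.median(P[...,2][cv2.drawContours(np.zeros_like(g),[q],-1,1,-1)>0])
        print('   patch',np.round(np.concatenate([np.ravel(t) for t in cv2.minAreaRect((R*1000).astype(np.float32))]),1),'z',round(zz,4))
p=C['top'][0];cv2.imwrite('pics/crop0.png',cv2.resize(p[110:290,205:360,::-1],None,fx=3.3,fy=3.3,interpolation=cv2.INTER_CUBIC))
E
```

```text
black [ 0.658 -0.004  0.028] [50 46 48]
red [ 0.669 -0.111  0.031] [135  45  43]
silver [0.678 0.095 0.026] [136 135 143]
purple [ 0.693 -0.224  0.027] [ 94  57 117]
teal [ 0.792 -0.154  0.028] [ 28 115 114]
vase [0.783 0.024 0.079] [57 99 67]
torch [ 0.479 -0.093  0.032] [136 131  20]
opener [0.514 0.095 0.013] [123 124 126]
brush [0.459 0.001 0.038] [105  66  51]
blue [0.531 0.308 0.003] [ 30  65 127]
green [ 0.497 -0.337  0.002] [ 34 103  54]
shelf z [np.float64(0.0038), np.float64(0.0018)]
top black 286 top z 0.0298 mean [ 0.6614 -0.0034] rect [662.1  -3.8  45.4  48.9  88.7]
top red 146 top z 0.0304 mean [ 0.6698 -0.1125] rect [ 669.9 -112.    40.3   42.    85.8]
top silver 279 top z 0.0294 mean [0.6838 0.0987] rect [683.3  98.4  46.3  47.6  86.6]
top torch 562 top z 0.0376 mean [ 0.4893 -0.0939] rect [481.1 -91.4  38.8 139.3  86.5]
top opener 324 top z 0.0147 mean [0.513  0.1009] rect [509.4  98.2 114.4  48.9   9.4]
top brush 838 top z 0.0393 mean [0.4565 0.0015] rect [457.4   1.7 153.5  40.9  13. ]
top vase 324 top z 0.0779 mean [0.8022 0.0274] rect [800.3  26.6  33.2  35.7  88
[... 753 characters left out ...]
4.   40.3 142.3  87.3]
scene opener 297 top z 0.012 mean [0.518  0.0998] rect [513.3 103.5  34.3 109.8  76.8]
scene brush 637 top z 0.0365 mean [0.4664 0.0037] rect [456.7   0.6 161.2  43.3  12.8]
scene vase 827 top z 0.0763 mean [0.7975 0.024 ] rect [798.5  24.7  36.2  36.7  86.2]
scene blue rim [534.8 304.6 215.4 245.9  80.4] rim z [0.0026 0.004  0.0138]
   patch [585.1 246.2  68.   72.4  32.1] z 0.0041
   patch [537.3 354.4  65.6 171.8  80.5] z 0.0042
   patch [477.6 265.   59.1 131.8  80.7] z 0.0041
scene green rim [ 504.1 -339.   210.7  223.1   76.5] rim z [0.0023 0.0036 0.0129]
   patch [ 447.8 -279.1   63.3   70.4   31.4] z 0.0038
   patch [ 484.6 -388.5   68.4  183.9   76.9] z 0.0039
```

View pics/crop0.png

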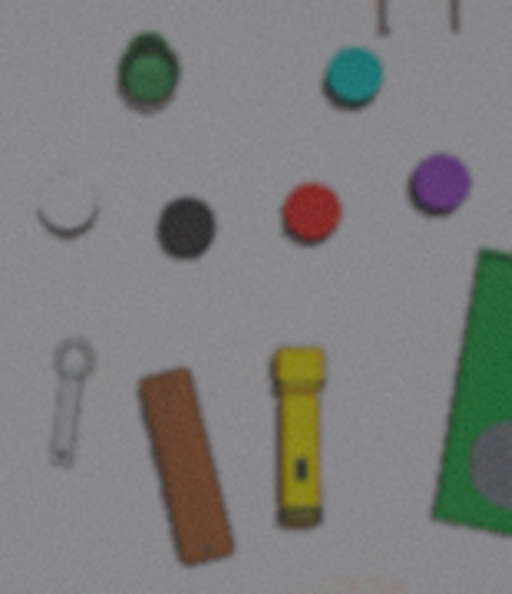

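The crop confirms them: the black tin is a plain dark disc at crop (186,228) and the red one at (312,212). Heights from both views agree with the text. Next I refine the opener and write the move planner.

```bash
cat >> h.py <<'E'
def plan(x,y,z,yaw):
    s=bot.read_state();R=np.array(s['tcp_rot']);p=np.array(s['position'])
    a=np.radians(yaw);G=np.c_[[np.cos(a),np.sin(a),0],[0,0,-1],[-np.sin(a),np.cos(a),0]]
    from scipy.spatial.transform import Rotation as Q
    print('t',s['time_s'],'p',np.round(p,4),'yaw',round(np.degrees(np.arctan2(R[1,0],R[0,0])),1),'open mm',round(s['opening']*87,1),'F',np.round(s['force'],1))
    print('turn first (1=90deg)',np.round(Q.from_matrix(R.T@G).as_rotvec()/(np.pi/2),3),'then shift total (1=4cm)',np.round(G.T@(np.array([x,y,z])-p)/.04,3))
E
python3 - <<'E'
from h import *
for n in('top','scene'):
    f=np.load(n+'0.npz');P=cloud(n,f['d']);g=f['p'].astype(int)
    off=.0025 if n=='top' else .0005
    m=(P[...,2]>off+.0055)&(abs(P[...,0]-.513)<.07)&(abs(P[...,1]-.1)<.03)&(P[...,2]<.03)
    k,l,st,_=cv2.connectedComponentsWithStats(m.astype(np.uint8))
    m=l==1+np.argmax(st[1:,4]);v,u=np.nonzero(m)
    T=ray(n,np.c_[u,v],.011)[:,:2]
    print(n,len(T),cv2.minAreaRect((T*1000).astype(np.float32)),T[:,0].min(),T[:,0].max())
    vx,vy,x0,y0=cv2.fitLine((T*1000).astype(np.float32),cv2.DIST_HUBER,0,.01,.01).ravel();print(np.degrees(np.arctan2(vy,vx)),x0,y0)
plan(.4765,-.0935,.10,-93)
E
```

```text
top 235 ((514.5565185546875, 97.79524993896484), (31.528743743896484, 106.75569152832031), 87.548828125) 0.46156844748212206 0.5678495768528814
-7.730316 507.86673 101.76118
scene 270 ((515.2092895507812, 98.20220947265625), (34.08295440673828, 113.61685180664062), 87.06412506103516) 0.4584975755583771 0.5719837759271904
-6.423243 513.98975 100.69193
t 0.1 p [ 0.1821 -0.5972  0.2437] yaw -73.0 open mm 87.2 F [-0.2 -0.2 -0.8]
turn first (1=90deg) [ 0.     0.222 -0.001] then shift total (1=4cm) [-12.961   3.592   6.69 ]
```

Emit:
drive_tool([
  {"wy": 0.111},
  {"wy": 0.111},
  {"dx": -0.95, "dz": 0.48},
  {"dx": -0.95, "dz": 0.48},
  {"dx": -0.95, "dz": 0.48},
  {"dx": -0.95, "dz": 0.48},
  {"dx": -0.95, "dz": 0.48},
  {"dx": -0.95, "dz": 0.48},
])

```text
schema error: expected keys dx, dy, dz, wx, wy, wz, grip
```

Emit:
drive_tool([
  {"dx": -0.95, "dz": 0.48, "dy": 0.4, "grip": 58},
  {"dx": -0.95, "dz": 0.48, "dy": 0.4, "grip": 58},
  {"dx": -0.95, "dz": 0.48, "dy": 0.4},
  {"dx": -0.95, "dz": 0.48, "dy": 0.4},
  {"dx": -0.95, "dz": 0.48, "dy": 0.4},
  {"dx": -0.95, "dz": 0.48, "dy": 0.4},
  {"dx": -0.95, "dz": 0.48, "dy": 0.4},
  {"dy": 0.4},
])

```text
schema error: expected keys dx, dy, dz, wx, wy, wz, grip
```

```bash
python3 -c "
from h import *
plan(.4765,-.0935,.028,-93)"
```

```text
t 0.1 p [ 0.1821 -0.5972  0.2437] yaw -73.0 open mm 87.2 F [-0.2 -0.2 -0.8]
turn first (1=90deg) [ 0.     0.222 -0.001] then shift total (1=4cm) [-12.961   5.392   6.69 ]
```

All keys are needed in every row.

Emit:
drive_tool([
  {"dx": 0, "dy": 0, "dz": 0, "wx": 0, "wy": 0.111, "wz": 0, "grip": 87},
  {"dx": 0, "dy": 0, "dz": 0, "wx": 0, "wy": 0.111, "wz": 0, "grip": 87},
  {"dx": -0.95, "dy": 0, "dz": 0.48, "wx": 0, "wy": 0, "wz": 0, "grip": 58},
  {"dx": -0.95, "dy": 0, "dz": 0.48, "wx": 0, "wy": 0, "wz": 0, "grip": 58},
  {"dx": -0.95, "dy": 0, "dz": 0.48, "wx": 0, "wy": 0, "wz": 0, "grip": 58},
  {"dx": -0.95, "dy": 0, "dz": 0.48, "wx": 0, "wy": 0, "wz": 0, "grip": 58},
  {"dx": -0.95, "dy": 0, "dz": 0.48, "wx": 0, "wy": 0, "wz": 0, "grip": 58},
  {"dx": -0.95, "dy": 0, "dz": 0.48, "wx": 0, "wy": 0, "wz": 0, "grip": 58},
])

```text
time_s: 1.1
position: [0.3098, -0.3748, 0.2443]
tcp_rot: [[-0.053, -0.0, 0.999], [-0.999, 0.001, -0.053], [-0.001, -1.0, -0.0]]
force: [0.7, -0.3, 0.3]
opening: 0.669
```

Emit:
drive_tool([
  {"dx": -0.95, "dy": 0.4, "dz": 0.48, "wx": 0, "wy": 0, "wz": 0, "grip": 58},
  {"dx": -0.95, "dy": 0.4, "dz": 0.48, "wx": 0, "wy": 0, "wz": 0, "grip": 58},
  {"dx": -0.95, "dy": 0.4, "dz": 0.48, "wx": 0, "wy": 0, "wz": 0, "grip": 58},
  {"dx": -0.95, "dy": 0.4, "dz": 0.48, "wx": 0, "wy": 0, "wz": 0, "grip": 58},
  {"dx": -0.95, "dy": 0.4, "dz": 0.48, "wx": 0, "wy": 0, "wz": 0, "grip": 58},
  {"dx": -0.95, "dy": 0.4, "dz": 0.48, "wx": 0, "wy": 0, "wz": 0, "grip": 58},
  {"dx": -0.95, "dy": 0.4, "dz": 0.48, "wx": 0, "wy": 0, "wz": 0, "grip": 58},
  {"dx": 0, "dy": 0, "dz": 0, "wx": 0, "wy": 0, "wz": 0, "grip": 58},
])

```text
time_s: 2.1
position: [0.4574, -0.1151, 0.1313]
tcp_rot: [[-0.048, -0.003, 0.999], [-0.999, 0.002, -0.048], [-0.002, -1.0, -0.003]]
force: [-0.6, 0.4, -0.1]
opening: 0.665
```

```bash
python3 -c "
from h import *
plan(.4765,-.0935,.028,-93)"
```

```text
t 2.1 p [ 0.4574 -0.1151  0.1313] yaw -92.8 open mm 57.9 F [-0.6  0.4 -0.1]
turn first (1=90deg) [ 0.002  0.003 -0.001] then shift total (1=4cm) [-0.564  2.583  0.448]
```

Emit:
drive_tool([
  {"dx": -0.56, "dy": 0.4, "dz": 0.45, "wx": 0, "wy": 0, "wz": 0, "grip": 58},
  {"dx": 0, "dy": 0.6, "dz": 0, "wx": 0, "wy": 0, "wz": 0, "grip": 58},
  {"dx": 0, "dy": 0.6, "dz": 0, "wx": 0, "wy": 0, "wz": 0, "grip": 58},
  {"dx": 0, "dy": 0.5, "dz": 0, "wx": 0, "wy": 0, "wz": 0, "grip": 58},
  {"dx": 0, "dy": 0.48, "dz": 0, "wx": 0, "wy": 0, "wz": 0, "grip": 58},
  {"dx": 0, "dy": 0, "dz": 0, "wx": 0, "wy": 0, "wz": 0, "grip": 20},
  {"dx": 0, "dy": 0, "dz": 0, "wx": 0, "wy": 0, "wz": 0, "grip": 20},
  {"dx": 0, "dy": 0, "dz": 0, "wx": 0, "wy": 0, "wz": 0, "grip": 20},
])

```text
time_s: 3.1
position: [0.4772, -0.0968, 0.0302]
tcp_rot: [[-0.053, 0.002, 0.999], [-0.999, -0.001, -0.053], [0.001, -1.0, 0.002]]
force: [0.6, 0.3, -0.3]
opening: 0.412
```

Emit:
drive_tool([
  {"dx": 0, "dy": 0, "dz": 0, "wx": 0, "wy": 0, "wz": 0, "grip": 20},
  {"dx": 0, "dy": 0, "dz": 0, "wx": 0, "wy": 0, "wz": 0, "grip": 20},
  {"dx": 0, "dy": -0.3, "dz": 0, "wx": 0, "wy": 0, "wz": 0, "grip": 20},
  {"dx": 0, "dy": -0.5, "dz": 0, "wx": 0, "wy": 0, "wz": 0, "grip": 20},
  {"dx": 0, "dy": -0.5, "dz": 0, "wx": 0, "wy": 0, "wz": 0, "grip": 20},
  {"dx": 0, "dy": -0.5, "dz": 0, "wx": 0, "wy": 0, "wz": 0, "grip": 20},
  {"dx": 0, "dy": -0.2, "dz": 0, "wx": 0, "wy": 0, "wz": 0, "grip": 20},
  {"dx": 0, "dy": 0, "dz": 0, "wx": 0, "wy": 0, "wz": 0, "grip": 20},
])

```text
time_s: 4.1
position: [0.4769, -0.0963, 0.1098]
tcp_rot: [[-0.053, 0.001, 0.999], [-0.999, -0.0, -0.053], [0.0, -1.0, 0.001]]
force: [0.1, 0.4, -1.6]
opening: 0.388
```

Run:
```python
from h import *
plan(.539,.3555,.034,-99.5)
for n in('scene',):
    p,d=imaging.capture(n);cv2.imwrite('pics/s1.png',cv2.resize(p[90:330,60:420,::-1],None,fx=2,fy=2))
```

```text
t 4.1 p [ 0.4769 -0.0963  0.1098] yaw -93.0 open mm 33.8 F [ 0.1  0.4 -1.6]
turn first (1=90deg) [-0.001  0.072  0.   ] then shift total (1=4cm) [-11.395   1.896  -0.332]
```

View pics/s1.png

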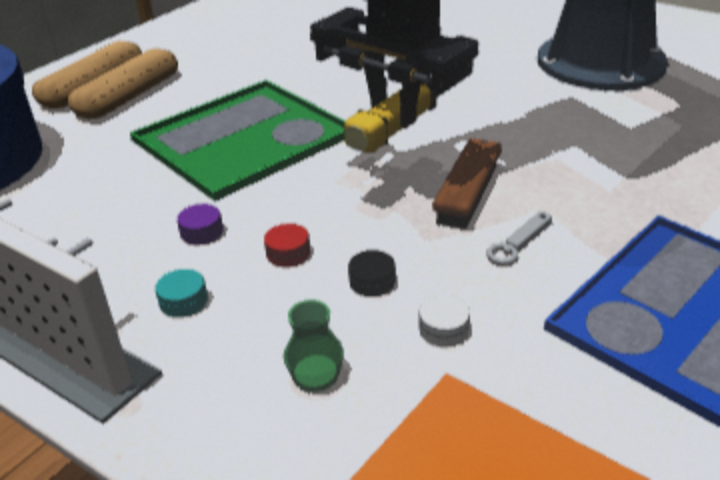

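The torch is held level at view (390,115), and the opening of 33.8 mm matches its 34 mm width. Now to its patch.

Emit:
drive_tool([
  {"dx": 0, "dy": 0, "dz": 0, "wx": 0, "wy": 0.072, "wz": 0, "grip": 20},
  {"dx": -0.9, "dy": 0, "dz": -0.03, "wx": 0, "wy": 0, "wz": 0, "grip": 20},
  {"dx": -0.9, "dy": 0, "dz": -0.03, "wx": 0, "wy": 0, "wz": 0, "grip": 20},
  {"dx": -0.9, "dy": 0, "dz": -0.03, "wx": 0, "wy": 0, "wz": 0, "grip": 20},
  {"dx": -0.9, "dy": 0, "dz": -0.03, "wx": 0, "wy": 0, "wz": 0, "grip": 20},
  {"dx": -0.9, "dy": 0, "dz": -0.03, "wx": 0, "wy": 0, "wz": 0, "grip": 20},
  {"dx": -0.9, "dy": 0, "dz": -0.03, "wx": 0, "wy": 0, "wz": 0, "grip": 20},
  {"dx": -0.9, "dy": 0, "dz": -0.03, "wx": 0, "wy": 0, "wz": 0, "grip": 20},
])

```text
time_s: 5.15
position: [0.5095, 0.1548, 0.1082]
tcp_rot: [[-0.165, -0.002, 0.986], [-0.986, -0.0, -0.165], [0.001, -1.0, -0.002]]
force: [0.6, 0.2, -1.4]
opening: 0.39
```

Emit:
drive_tool([
  {"dx": -0.9, "dy": 0, "dz": -0.02, "wx": 0, "wy": 0, "wz": 0, "grip": 20},
  {"dx": -0.9, "dy": 0, "dz": -0.02, "wx": 0, "wy": 0, "wz": 0, "grip": 20},
  {"dx": -0.9, "dy": 0, "dz": -0.02, "wx": 0, "wy": 0, "wz": 0, "grip": 20},
  {"dx": -0.9, "dy": 0, "dz": -0.02, "wx": 0, "wy": 0, "wz": 0, "grip": 20},
  {"dx": -0.9, "dy": 0, "dz": -0.02, "wx": 0, "wy": 0, "wz": 0, "grip": 20},
  {"dx": -0.6, "dy": 0, "dz": -0.02, "wx": 0, "wy": 0, "wz": 0, "grip": 20},
  {"dx": 0, "dy": 0, "dz": 0, "wx": 0, "wy": 0, "wz": 0, "grip": 20},
])

```text
time_s: 6.02
position: [0.5384, 0.3569, 0.1079]
tcp_rot: [[-0.163, -0.001, 0.987], [-0.987, -0.001, -0.163], [0.001, -1.0, -0.001]]
force: [-0.1, -0.4, -1.7]
opening: 0.387
```

```bash
python3 -c "
from h import *
plan(.539,.3555,.034,-99.5)"
```

```text
t 6.025 p [0.5384 0.3569 0.1079] yaw -99.4 open mm 33.6 F [-0.1 -0.4 -1.7]
turn first (1=90deg) [0.001 0.001 0.   ] then shift total (1=4cm) [0.031 1.848 0.021]
```

Emit:
drive_tool([
  {"dx": 0.03, "dy": 0.5, "dz": 0.02, "wx": 0, "wy": 0, "wz": 0, "grip": 20},
  {"dx": 0, "dy": 0.5, "dz": 0, "wx": 0, "wy": 0, "wz": 0, "grip": 20},
  {"dx": 0, "dy": 0.4, "dz": 0, "wx": 0, "wy": 0, "wz": 0, "grip": 20},
  {"dx": 0, "dy": 0.2, "dz": 0, "wx": 0, "wy": 0, "wz": 0, "grip": 20},
  {"dx": 0, "dy": 0.13, "dz": 0, "wx": 0, "wy": 0, "wz": 0, "grip": 20},
  {"dx": 0, "dy": 0.09, "dz": 0, "wx": 0, "wy": 0, "wz": 0, "grip": 20},
  {"dx": 0, "dy": 0, "dz": 0, "wx": 0, "wy": 0, "wz": 0, "grip": 20},
])

```text
time_s: 6.9
position: [0.5398, 0.3544, 0.0367]
tcp_rot: [[-0.165, 0.0, 0.986], [-0.986, 0.0, -0.165], [-0.0, -1.0, 0.0]]
force: [-0.0, 0.5, -2.0]
opening: 0.388
```

Emit:
drive_tool([
  {"dx": 0, "dy": 0.05, "dz": 0, "wx": 0, "wy": 0, "wz": 0, "grip": 20},
  {"dx": 0, "dy": 0, "dz": 0, "wx": 0, "wy": 0, "wz": 0, "grip": 52},
  {"dx": 0, "dy": 0, "dz": 0, "wx": 0, "wy": 0, "wz": 0, "grip": 52},
  {"dx": 0, "dy": 0, "dz": 0, "wx": 0, "wy": 0, "wz": 0, "grip": 52},
  {"dx": 0, "dy": -0.4, "dz": 0, "wx": 0, "wy": 0, "wz": 0, "grip": 52},
  {"dx": 0, "dy": -0.7, "dz": 0, "wx": 0, "wy": 0, "wz": 0, "grip": 52},
  {"dx": 0, "dy": -0.8, "dz": 0, "wx": 0, "wy": 0, "wz": 0, "grip": 52},
])

```text
time_s: 7.78
position: [0.5397, 0.3542, 0.1121]
tcp_rot: [[-0.165, 0.0, 0.986], [-0.986, 0.0, -0.165], [-0.0, -1.0, 0.0]]
force: [-0.3, 0.0, 0.1]
opening: 0.6
```

```bash
python3 -c "
from h import *
plan(.515,.1,.024,-97)"
```

```text
t 7.775 p [0.5397 0.3542 0.1121] yaw -99.5 open mm 52.2 F [-0.3  0.   0.1]
turn first (1=90deg) [-0.    -0.028 -0.   ] then shift total (1=4cm) [6.384 2.201 0.162]
```

Emit:
drive_tool([
  {"dx": 0, "dy": 0, "dz": 0, "wx": 0, "wy": -0.028, "wz": 0, "grip": 45},
  {"dx": 0.92, "dy": 0, "dz": 0.02, "wx": 0, "wy": 0, "wz": 0, "grip": 45},
  {"dx": 0.92, "dy": 0, "dz": 0.02, "wx": 0, "wy": 0, "wz": 0, "grip": 45},
  {"dx": 0.92, "dy": 0, "dz": 0.02, "wx": 0, "wy": 0, "wz": 0, "grip": 45},
  {"dx": 0.92, "dy": 0, "dz": 0.02, "wx": 0, "wy": 0, "wz": 0, "grip": 45},
  {"dx": 0.92, "dy": 0, "dz": 0.02, "wx": 0, "wy": 0, "wz": 0, "grip": 45},
  {"dx": 0.92, "dy": 0, "dz": 0.03, "wx": 0, "wy": 0, "wz": 0, "grip": 45},
  {"dx": 0.86, "dy": 0.3, "dz": 0.03, "wx": 0, "wy": 0, "wz": 0, "grip": 45},
])

```text
time_s: 8.78
position: [0.5162, 0.099, 0.1004]
tcp_rot: [[-0.122, 0.004, 0.993], [-0.993, -0.0, -0.122], [-0.0, -1.0, 0.004]]
force: [0.4, 0.6, 0.5]
opening: 0.521
```

Emit:
drive_tool([
  {"dx": 0, "dy": 0.6, "dz": 0, "wx": 0, "wy": 0, "wz": 0, "grip": 45},
  {"dx": 0, "dy": 0.5, "dz": 0, "wx": 0, "wy": 0, "wz": 0, "grip": 45},
  {"dx": 0, "dy": 0.3, "dz": 0, "wx": 0, "wy": 0, "wz": 0, "grip": 45},
  {"dx": 0, "dy": 0, "dz": 0, "wx": 0, "wy": 0, "wz": 0, "grip": 45},
])

```text
time_s: 9.28
position: [0.5149, 0.1003, 0.0425]
tcp_rot: [[-0.122, -0.001, 0.993], [-0.993, 0.0, -0.122], [0.0, -1.0, -0.001]]
force: [-0.3, 0.1, 1.1]
opening: 0.521
```

```bash
python3 -c "
from h import *
plan(.515,.1,.025,-97)
p,d=imaging.capture('scene');cv2.imwrite('pics/s2.png',cv2.resize(p[120:320,250:500,::-1],None,fx=2.5,fy=2.5))"
```

```text
t 9.275 p [0.5149 0.1003 0.0425] yaw -97.0 open mm 45.3 F [-0.3  0.1  1.1]
turn first (1=90deg) [0. 0. 0.] then shift total (1=4cm) [0.007 0.436 0.004]
```

View pics/s2.png

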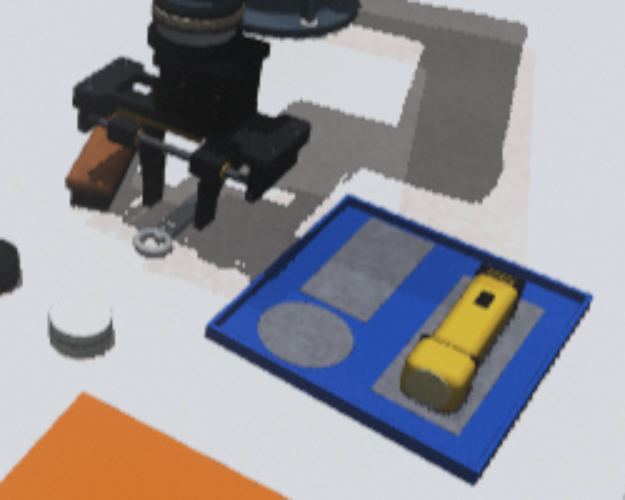

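The torch lies on its long patch (view (465,345)), and the fingers straddle the opener's handle (180,215). Grasping it.

Emit:
drive_tool([
  {"dx": 0, "dy": 0.25, "dz": 0, "wx": 0, "wy": 0, "wz": 0, "grip": 45},
  {"dx": 0, "dy": 0.19, "dz": 0, "wx": 0, "wy": 0, "wz": 0, "grip": 45},
  {"dx": 0, "dy": 0, "dz": 0, "wx": 0, "wy": 0, "wz": 0, "grip": 5},
  {"dx": 0, "dy": 0, "dz": 0, "wx": 0, "wy": 0, "wz": 0, "grip": 5},
  {"dx": 0, "dy": 0, "dz": 0, "wx": 0, "wy": 0, "wz": 0, "grip": 5},
  {"dx": 0, "dy": 0, "dz": 0, "wx": 0, "wy": 0, "wz": 0, "grip": 5},
  {"dx": 0, "dy": 0, "dz": 0, "wx": 0, "wy": 0, "wz": 0, "grip": 5},
])

```text
time_s: 10.2
position: [0.5151, 0.1002, 0.0251]
tcp_rot: [[-0.122, 0.0, 0.993], [-0.993, 0.0, -0.122], [-0.0, -1.0, 0.0]]
force: [0.7, -0.0, 0.3]
opening: 0.203
```

Emit:
drive_tool([
  {"dx": 0, "dy": -0.2, "dz": 0, "wx": 0, "wy": 0, "wz": 0, "grip": 5},
  {"dx": 0, "dy": -0.5, "dz": 0, "wx": 0, "wy": 0, "wz": 0, "grip": 5},
  {"dx": 0, "dy": -0.5, "dz": 0, "wx": 0, "wy": 0, "wz": 0, "grip": 5},
  {"dx": 0, "dy": 0, "dz": 0, "wx": 0, "wy": 0, "wz": 0, "grip": 5},
])

```text
time_s: 10.7
position: [0.516, 0.1003, 0.0745]
tcp_rot: [[-0.122, 0.004, 0.993], [-0.993, -0.0, -0.122], [-0.0, -1.0, 0.004]]
force: [0.8, 0.1, -0.3]
opening: 0.201
```

```bash
python3 -c "
from h import *
plan(.479,.266,.029,-99.5)"
```

```text
t 10.7 p [0.516  0.1003 0.0745] yaw -97.0 open mm 17.5 F [ 0.8  0.1 -0.3]
turn first (1=90deg) [-0.002  0.028 -0.   ] then shift total (1=4cm) [-3.933  1.137 -1.597]
```

Emit:
drive_tool([
  {"dx": 0, "dy": 0, "dz": 0, "wx": 0, "wy": 0.028, "wz": 0, "grip": 5},
  {"dx": -0.79, "dy": 0, "dz": -0.32, "wx": 0, "wy": 0, "wz": 0, "grip": 5},
  {"dx": -0.79, "dy": 0, "dz": -0.32, "wx": 0, "wy": 0, "wz": 0, "grip": 5},
  {"dx": -0.79, "dy": 0, "dz": -0.32, "wx": 0, "wy": 0, "wz": 0, "grip": 5},
  {"dx": -0.79, "dy": 0, "dz": -0.32, "wx": 0, "wy": 0, "wz": 0, "grip": 5},
  {"dx": -0.78, "dy": 0, "dz": -0.32, "wx": 0, "wy": 0, "wz": 0, "grip": 5},
  {"dx": 0, "dy": 0.4, "dz": 0, "wx": 0, "wy": 0, "wz": 0, "grip": 5},
  {"dx": 0, "dy": 0.4, "dz": 0, "wx": 0, "wy": 0, "wz": 0, "grip": 5},
])

```text
time_s: 11.7
position: [0.4774, 0.2657, 0.0395]
tcp_rot: [[-0.165, -0.001, 0.986], [-0.986, -0.001, -0.165], [0.001, -1.0, -0.001]]
force: [-0.0, -0.5, -1.1]
opening: 0.201
```

Emit:
drive_tool([
  {"dx": 0, "dy": 0.15, "dz": 0, "wx": 0, "wy": 0, "wz": 0, "grip": 5},
  {"dx": 0, "dy": 0.1, "dz": 0, "wx": 0, "wy": 0, "wz": 0, "grip": 5},
  {"dx": 0, "dy": 0, "dz": 0, "wx": 0, "wy": 0, "wz": 0, "grip": 5},
])

```text
time_s: 12.08
position: [0.4781, 0.2656, 0.0307]
tcp_rot: [[-0.166, -0.0, 0.986], [-0.986, -0.0, -0.166], [0.0, -1.0, -0.0]]
force: [-0.7, -0.3, -1.0]
opening: 0.202
```

```bash
python3 -c "
from h import *
plan(.479,.266,.029,-99.5)"
```

```text
t 12.075 p [0.4781 0.2656 0.0307] yaw -99.6 open mm 17.6 F [-0.7 -0.3 -1. ]
turn first (1=90deg) [ 0.    -0.001  0.   ] then shift total (1=4cm) [-0.014  0.042  0.022]
```

Emit:
drive_tool([
  {"dx": 0, "dy": 0.04, "dz": 0.02, "wx": 0, "wy": 0, "wz": 0, "grip": 5},
  {"dx": 0, "dy": 0, "dz": 0, "wx": 0, "wy": 0, "wz": 0, "grip": 40},
  {"dx": 0, "dy": 0, "dz": 0, "wx": 0, "wy": 0, "wz": 0, "grip": 40},
  {"dx": 0, "dy": 0, "dz": 0, "wx": 0, "wy": 0, "wz": 0, "grip": 40},
  {"dx": 0, "dy": -0.4, "dz": 0, "wx": 0, "wy": 0, "wz": 0, "grip": 40},
  {"dx": 0, "dy": -0.8, "dz": 0, "wx": 0, "wy": 0, "wz": 0, "grip": 40},
  {"dx": 0, "dy": -0.8, "dz": 0, "wx": 0, "wy": 0, "wz": 0, "grip": 40},
])

```text
time_s: 12.95
position: [0.4787, 0.2661, 0.111]
tcp_rot: [[-0.165, 0.0, 0.986], [-0.986, 0.0, -0.165], [-0.0, -1.0, 0.0]]
force: [0.4, 0.2, -0.4]
opening: 0.46
```

```bash
python3 -c "
from h import *
plan(.6615,-.004,.025,-90)"
```

```text
t 12.95 p [0.4787 0.2661 0.111 ] yaw -99.5 open mm 40.0 F [ 0.4  0.2 -0.4]
turn first (1=90deg) [-0.    -0.106 -0.   ] then shift total (1=4cm) [6.753 2.151 4.571]
```

Emit:
drive_tool([
  {"dx": 0, "dy": 0, "dz": 0, "wx": 0, "wy": -0.106, "wz": 0, "grip": 70},
  {"dx": 0.96, "dy": 0, "dz": 0.65, "wx": 0, "wy": 0, "wz": 0, "grip": 70},
  {"dx": 0.96, "dy": 0, "dz": 0.65, "wx": 0, "wy": 0, "wz": 0, "grip": 70},
  {"dx": 0.96, "dy": 0, "dz": 0.65, "wx": 0, "wy": 0, "wz": 0, "grip": 70},
  {"dx": 0.96, "dy": 0, "dz": 0.65, "wx": 0, "wy": 0, "wz": 0, "grip": 70},
  {"dx": 0.97, "dy": 0, "dz": 0.65, "wx": 0, "wy": 0, "wz": 0, "grip": 70},
  {"dx": 0.97, "dy": 0, "dz": 0.66, "wx": 0, "wy": 0, "wz": 0, "grip": 70},
  {"dx": 0.97, "dy": 0, "dz": 0.66, "wx": 0, "wy": 0, "wz": 0, "grip": 70},
])

```text
time_s: 13.95
position: [0.6624, -0.0051, 0.1107]
tcp_rot: [[0.0, 0.001, 1.0], [-1.0, -0.0, 0.0], [0.0, -1.0, 0.001]]
force: [0.3, -0.3, -0.0]
opening: 0.805
```

Emit:
drive_tool([
  {"dx": 0, "dy": 0.4, "dz": 0, "wx": 0, "wy": 0, "wz": 0, "grip": 70},
  {"dx": 0, "dy": 0.6, "dz": 0, "wx": 0, "wy": 0, "wz": 0, "grip": 70},
  {"dx": 0, "dy": 0.2, "dz": 0, "wx": 0, "wy": 0, "wz": 0, "grip": 70},
  {"dx": 0, "dy": 0, "dz": 0, "wx": 0, "wy": 0, "wz": 0, "grip": 70},
])

```text
time_s: 14.45
position: [0.6607, -0.0029, 0.061]
tcp_rot: [[0.001, -0.002, 1.0], [-1.0, 0.0, 0.001], [-0.0, -1.0, -0.002]]
force: [-0.7, -0.2, 0.5]
opening: 0.801
```

```bash
python3 -c "
from h import *
plan(.6615,-.004,.025,-90)
p,d=imaging.capture('scene');cv2.imwrite('pics/s3.png',cv2.resize(p[120:320,140:500,::-1],None,fx=2.2,fy=2.2))"
```

```text
t 14.45 p [ 0.6607 -0.0029  0.061 ] yaw -89.9 open mm 69.7 F [-0.7 -0.2  0.5]
turn first (1=90deg) [ 0.001  0.001 -0.   ] then shift total (1=4cm) [0.027 0.9   0.02 ]
```

View pics/s3.png

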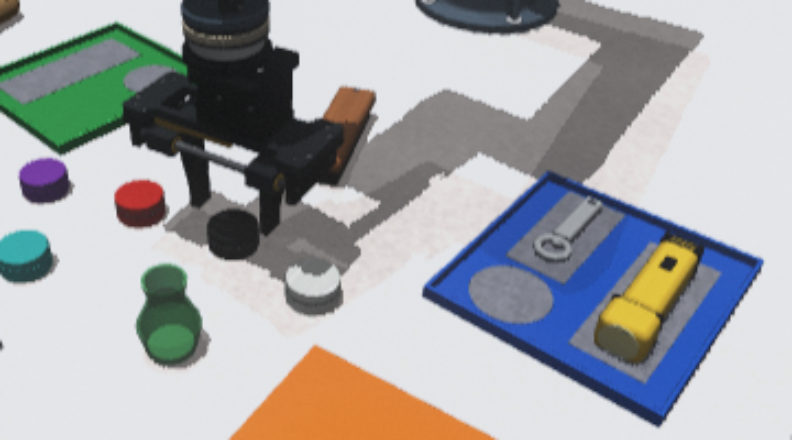

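The opener (567,232) lies on its patch, and the fingers straddle the black tin (233,233) clear of its neighbours.

Emit:
drive_tool([
  {"dx": 0.03, "dy": 0.4, "dz": 0.02, "wx": 0, "wy": 0, "wz": 0, "grip": 70},
  {"dx": 0, "dy": 0.3, "dz": 0, "wx": 0, "wy": 0, "wz": 0, "grip": 70},
  {"dx": 0, "dy": 0.2, "dz": 0, "wx": 0, "wy": 0, "wz": 0, "grip": 70},
  {"dx": 0, "dy": 0, "dz": 0, "wx": 0, "wy": 0, "wz": 0, "grip": 35},
  {"dx": 0, "dy": 0, "dz": 0, "wx": 0, "wy": 0, "wz": 0, "grip": 35},
  {"dx": 0, "dy": 0, "dz": 0, "wx": 0, "wy": 0, "wz": 0, "grip": 35},
  {"dx": 0, "dy": 0, "dz": 0, "wx": 0, "wy": 0, "wz": 0, "grip": 35},
])

```text
time_s: 15.38
position: [0.6627, -0.0051, 0.0258]
tcp_rot: [[0.0, 0.001, 1.0], [-1.0, -0.0, 0.0], [0.0, -1.0, 0.001]]
force: [1.0, -1.0, 0.1]
opening: 0.569
```

Emit:
drive_tool([
  {"dx": 0, "dy": -0.3, "dz": 0, "wx": 0, "wy": 0, "wz": 0, "grip": 35},
  {"dx": 0, "dy": -0.5, "dz": 0, "wx": 0, "wy": 0, "wz": 0, "grip": 35},
  {"dx": 0, "dy": -0.7, "dz": 0, "wx": 0, "wy": 0, "wz": 0, "grip": 35},
  {"dx": 0, "dy": 0, "dz": 0, "wx": 0, "wy": 0, "wz": 0, "grip": 35},
])

```text
time_s: 15.88
position: [0.6649, -0.0054, 0.0892]
tcp_rot: [[0.001, 0.008, 1.0], [-1.0, -0.001, 0.001], [0.001, -1.0, 0.008]]
force: [0.6, 0.6, -0.6]
opening: 0.572
```

```bash
python3 -c "
from h import *
plan(.587,.248,.029,-90)"
```

```text
t 15.875 p [ 0.6649 -0.0054  0.0892] yaw -90.0 open mm 49.7 F [ 0.6  0.6 -0.6]
turn first (1=90deg) [-0.005  0.     0.001] then shift total (1=4cm) [-6.334  1.506 -1.948]
```

Emit:
drive_tool([
  {"dx": -0.9, "dy": 0, "dz": -0.28, "wx": 0, "wy": 0, "wz": 0, "grip": 35},
  {"dx": -0.9, "dy": 0, "dz": -0.28, "wx": 0, "wy": 0, "wz": 0, "grip": 35},
  {"dx": -0.9, "dy": 0, "dz": -0.28, "wx": 0, "wy": 0, "wz": 0, "grip": 35},
  {"dx": -0.9, "dy": 0, "dz": -0.28, "wx": 0, "wy": 0, "wz": 0, "grip": 35},
  {"dx": -0.9, "dy": 0, "dz": -0.28, "wx": 0, "wy": 0, "wz": 0, "grip": 35},
  {"dx": -0.9, "dy": 0, "dz": -0.28, "wx": 0, "wy": 0, "wz": 0, "grip": 35},
  {"dx": -0.9, "dy": 0, "dz": -0.27, "wx": 0, "wy": 0, "wz": 0, "grip": 35},
  {"dx": 0, "dy": 0.4, "dz": 0, "wx": 0, "wy": 0, "wz": 0, "grip": 35},
])

```text
time_s: 16.88
position: [0.5838, 0.2497, 0.0698]
tcp_rot: [[0.005, 0.002, 1.0], [-1.0, 0.001, 0.005], [-0.001, -1.0, 0.002]]
force: [0.4, -0.2, -0.7]
opening: 0.567
```

Emit:
drive_tool([
  {"dx": 0, "dy": 0.5, "dz": 0, "wx": 0, "wy": 0, "wz": 0, "grip": 35},
  {"dx": 0, "dy": 0.3, "dz": 0, "wx": 0, "wy": 0, "wz": 0, "grip": 35},
  {"dx": 0, "dy": 0.2, "dz": 0, "wx": 0, "wy": 0, "wz": 0, "grip": 35},
  {"dx": 0, "dy": 0, "dz": 0, "wx": 0, "wy": 0, "wz": 0, "grip": 35},
])

```text
time_s: 17.38
position: [0.5848, 0.2459, 0.0292]
tcp_rot: [[-0.001, -0.0, 1.0], [-1.0, -0.0, -0.001], [0.0, -1.0, -0.0]]
force: [0.2, -0.9, 0.8]
opening: 0.565
```

```bash
python3 -c "
from h import *
plan(.587,.248,.029,-90)"
```

```text
t 17.375 p [0.5848 0.2459 0.0292] yaw -90.1 open mm 49.2 F [ 0.2 -0.9  0.8]
turn first (1=90deg) [ 0.    -0.001  0.   ] then shift total (1=4cm) [-0.051  0.006  0.056]
```

Emit:
drive_tool([
  {"dx": 0, "dy": 0, "dz": 0, "wx": 0, "wy": 0, "wz": 0, "grip": 64},
  {"dx": 0, "dy": 0, "dz": 0, "wx": 0, "wy": 0, "wz": 0, "grip": 64},
  {"dx": 0, "dy": 0, "dz": 0, "wx": 0, "wy": 0, "wz": 0, "grip": 64},
  {"dx": 0, "dy": -0.3, "dz": 0, "wx": 0, "wy": 0, "wz": 0, "grip": 64},
  {"dx": 0, "dy": -0.8, "dz": 0, "wx": 0, "wy": 0, "wz": 0, "grip": 64},
  {"dx": 0, "dy": -0.9, "dz": 0, "wx": 0, "wy": 0, "wz": 0, "grip": 64},
])

```text
time_s: 18.12
position: [0.584, 0.247, 0.1104]
tcp_rot: [[0.001, -0.001, 1.0], [-1.0, -0.0, 0.001], [0.0, -1.0, -0.001]]
force: [0.9, 0.8, 1.2]
opening: 0.736
```

```bash
python3 -c "
from h import *
plan(.457,.001,.030,-77)"
```

```text
t 18.125 p [0.584  0.247  0.1104] yaw -90.0 open mm 64.1 F [0.9 0.8 1.2]
turn first (1=90deg) [ 0.    -0.144  0.   ] then shift total (1=4cm) [ 5.277  2.011 -4.477]
```

Emit:
drive_tool([
  {"dx": 0, "dy": 0, "dz": 0, "wx": 0, "wy": -0.072, "wz": 0, "grip": 66},
  {"dx": 0, "dy": 0, "dz": 0, "wx": 0, "wy": -0.072, "wz": 0, "grip": 66},
  {"dx": 0.88, "dy": 0, "dz": -0.75, "wx": 0, "wy": 0, "wz": 0, "grip": 66},
  {"dx": 0.88, "dy": 0, "dz": -0.75, "wx": 0, "wy": 0, "wz": 0, "grip": 66},
  {"dx": 0.88, "dy": 0, "dz": -0.75, "wx": 0, "wy": 0, "wz": 0, "grip": 66},
  {"dx": 0.88, "dy": 0, "dz": -0.75, "wx": 0, "wy": 0, "wz": 0, "grip": 66},
  {"dx": 0.88, "dy": 0, "dz": -0.74, "wx": 0, "wy": 0, "wz": 0, "grip": 66},
  {"dx": 0.88, "dy": 0, "dz": -0.74, "wx": 0, "wy": 0, "wz": 0, "grip": 66},
])

```text
time_s: 19.12
position: [0.4571, -0.0004, 0.1103]
tcp_rot: [[0.225, 0.002, 0.974], [-0.974, -0.001, 0.225], [0.001, -1.0, 0.002]]
force: [0.1, 0.4, -0.5]
opening: 0.759
```

Emit:
drive_tool([
  {"dx": 0, "dy": 0.5, "dz": 0, "wx": 0, "wy": 0, "wz": 0, "grip": 66},
  {"dx": 0, "dy": 0.4, "dz": 0, "wx": 0, "wy": 0, "wz": 0, "grip": 66},
  {"dx": 0, "dy": 0, "dz": 0, "wx": 0, "wy": 0, "wz": 0, "grip": 66},
])

```text
time_s: 19.5
position: [0.457, 0.0007, 0.0733]
tcp_rot: [[0.224, -0.001, 0.975], [-0.975, 0.0, 0.224], [-0.0, -1.0, -0.001]]
force: [-0.6, 0.1, 0.4]
opening: 0.759
```

```bash
python3 -c "
from h import *
plan(.457,.001,.030,-77)
p,d=imaging.capture('scene');cv2.imwrite('pics/s4.png',cv2.resize(p[120:320,140:500,::-1],None,fx=2.2,fy=2.2))"
```

```text
t 19.5 p [0.457  0.0007 0.0733] yaw -77.0 open mm 66.0 F [-0.6  0.1  0.4]
turn first (1=90deg) [ 0.001 -0.    -0.   ] then shift total (1=4cm) [-0.006  1.083  0.003]
```

View pics/s4.png

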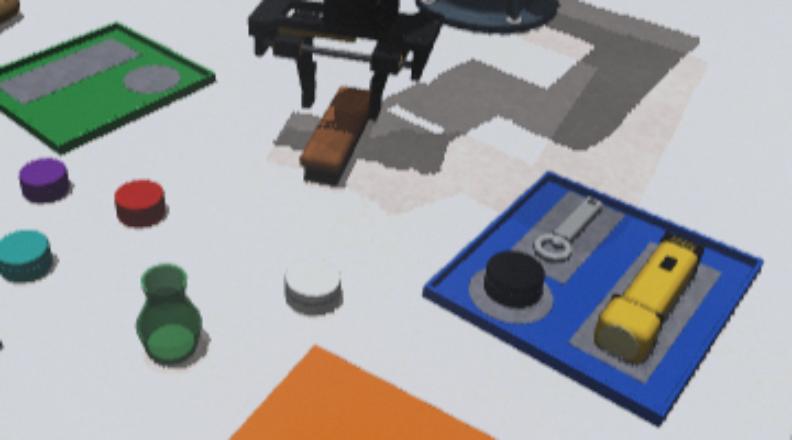

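The black tin sits on the round patch (513,283), and the fingers straddle the brush (337,130). Grasping it.

Emit:
drive_tool([
  {"dx": 0, "dy": 0.5, "dz": 0, "wx": 0, "wy": 0, "wz": 0, "grip": 66},
  {"dx": 0, "dy": 0.4, "dz": 0, "wx": 0, "wy": 0, "wz": 0, "grip": 66},
  {"dx": 0, "dy": 0.18, "dz": 0, "wx": 0, "wy": 0, "wz": 0, "grip": 66},
  {"dx": 0, "dy": 0, "dz": 0, "wx": 0, "wy": 0, "wz": 0, "grip": 30},
  {"dx": 0, "dy": 0, "dz": 0, "wx": 0, "wy": 0, "wz": 0, "grip": 30},
  {"dx": 0, "dy": 0, "dz": 0, "wx": 0, "wy": 0, "wz": 0, "grip": 30},
  {"dx": 0, "dy": 0, "dz": 0, "wx": 0, "wy": 0, "wz": 0, "grip": 30},
])

```text
time_s: 20.42
position: [0.4576, 0.0008, 0.0307]
tcp_rot: [[0.225, 0.001, 0.974], [-0.974, -0.0, 0.225], [0.001, -1.0, 0.001]]
force: [0.2, 0.3, 5.0]
opening: 0.524
```

Emit:
drive_tool([
  {"dx": 0, "dy": -0.3, "dz": 0, "wx": 0, "wy": 0, "wz": 0, "grip": 30},
  {"dx": 0, "dy": -0.6, "dz": 0, "wx": 0, "wy": 0, "wz": 0, "grip": 30},
  {"dx": 0, "dy": -0.7, "dz": 0, "wx": 0, "wy": 0, "wz": 0, "grip": 30},
  {"dx": 0, "dy": 0, "dz": 0, "wx": 0, "wy": 0, "wz": 0, "grip": 30},
])

```text
time_s: 20.92
position: [0.4582, 0.0007, 0.0961]
tcp_rot: [[0.225, 0.004, 0.974], [-0.974, -0.001, 0.225], [0.002, -1.0, 0.004]]
force: [-0.5, 0.2, -1.8]
opening: 0.527
```

```bash
python3 -c "
from h import *
plan(.486,-.3875,.034,-103.3)"
```

```text
t 20.925 p [0.4582 0.0007 0.0961] yaw -77.0 open mm 45.8 F [-0.5  0.2 -1.8]
turn first (1=90deg) [-0.003  0.292  0.001] then shift total (1=4cm) [9.284 1.551 2.908]
```

Emit:
drive_tool([
  {"dx": 0, "dy": 0, "dz": 0, "wx": 0, "wy": 0.098, "wz": 0, "grip": 30},
  {"dx": 0, "dy": 0, "dz": 0, "wx": 0, "wy": 0.097, "wz": 0, "grip": 30},
  {"dx": 0, "dy": 0, "dz": 0, "wx": 0, "wy": 0.097, "wz": 0, "grip": 30},
  {"dx": 0.9, "dy": 0, "dz": 0.28, "wx": 0, "wy": 0, "wz": 0, "grip": 30},
  {"dx": 0.9, "dy": 0, "dz": 0.28, "wx": 0, "wy": 0, "wz": 0, "grip": 30},
  {"dx": 0.9, "dy": 0, "dz": 0.28, "wx": 0, "wy": 0, "wz": 0, "grip": 30},
  {"dx": 0.9, "dy": 0, "dz": 0.28, "wx": 0, "wy": 0, "wz": 0, "grip": 30},
  {"dx": 0.9, "dy": 0, "dz": 0.28, "wx": 0, "wy": 0, "wz": 0, "grip": 30},
])

```text
time_s: 21.92
position: [0.4696, -0.188, 0.0933]
tcp_rot: [[-0.23, -0.002, 0.973], [-0.973, 0.001, -0.23], [-0.001, -1.0, -0.002]]
force: [0.5, 0.6, -1.2]
opening: 0.523
```

Emit:
drive_tool([
  {"dx": 0.9, "dy": 0, "dz": 0.28, "wx": 0, "wy": 0, "wz": 0, "grip": 30},
  {"dx": 0.9, "dy": 0, "dz": 0.28, "wx": 0, "wy": 0, "wz": 0, "grip": 30},
  {"dx": 0.9, "dy": 0, "dz": 0.28, "wx": 0, "wy": 0, "wz": 0, "grip": 30},
  {"dx": 0.9, "dy": 0, "dz": 0.28, "wx": 0, "wy": 0, "wz": 0, "grip": 30},
  {"dx": 0.9, "dy": 0, "dz": 0.28, "wx": 0, "wy": 0, "wz": 0, "grip": 30},
  {"dx": 0.28, "dy": 0.4, "dz": 0.1, "wx": 0, "wy": 0, "wz": 0, "grip": 30},
  {"dx": 0, "dy": 0.5, "dz": 0, "wx": 0, "wy": 0, "wz": 0, "grip": 30},
  {"dx": 0, "dy": 0, "dz": 0, "wx": 0, "wy": 0, "wz": 0, "grip": 30},
])

```text
time_s: 22.92
position: [0.4825, -0.3831, 0.0547]
tcp_rot: [[-0.229, -0.006, 0.973], [-0.973, 0.007, -0.229], [-0.006, -1.0, -0.007]]
force: [-0.1, 0.7, -1.6]
opening: 0.526
```

```bash
python3 -c "
from h import *
plan(.486,-.3875,.034,-103.3)"
```

```text
t 22.925 p [ 0.4825 -0.3831  0.0547] yaw -103.2 open mm 45.8 F [-0.1  0.7 -1.6]
turn first (1=90deg) [ 0.005  0.001 -0.004] then shift total (1=4cm) [0.087 0.517 0.11 ]
```

Emit:
drive_tool([
  {"dx": 0.04, "dy": 0.2, "dz": 0.05, "wx": 0, "wy": 0, "wz": 0, "grip": 30},
  {"dx": 0, "dy": 0.15, "dz": 0, "wx": 0, "wy": 0, "wz": 0, "grip": 30},
  {"dx": 0, "dy": 0.1, "dz": 0, "wx": 0, "wy": 0, "wz": 0, "grip": 30},
  {"dx": 0, "dy": 0, "dz": 0, "wx": 0, "wy": 0, "wz": 0, "grip": 30},
])

```text
time_s: 23.42
position: [0.4862, -0.3888, 0.04]
tcp_rot: [[-0.23, -0.0, 0.973], [-0.973, 0.0, -0.23], [-0.0, -1.0, -0.0]]
force: [-0.4, -0.4, -0.9]
opening: 0.526
```

Emit:
drive_tool([
  {"dx": 0, "dy": 0.08, "dz": 0, "wx": 0, "wy": 0, "wz": 0, "grip": 30},
  {"dx": 0, "dy": 0.06, "dz": 0, "wx": 0, "wy": 0, "wz": 0, "grip": 30},
  {"dx": 0, "dy": 0, "dz": 0, "wx": 0, "wy": 0, "wz": 0, "grip": 30},
])

```text
time_s: 23.8
position: [0.4864, -0.3892, 0.0348]
tcp_rot: [[-0.23, 0.0, 0.973], [-0.973, -0.0, -0.23], [0.0, -1.0, 0.0]]
force: [-0.5, -0.4, 1.1]
opening: 0.524
```

Emit:
drive_tool([
  {"dx": 0, "dy": 0, "dz": 0, "wx": 0, "wy": 0, "wz": 0, "grip": 61},
  {"dx": 0, "dy": 0, "dz": 0, "wx": 0, "wy": 0, "wz": 0, "grip": 61},
  {"dx": 0, "dy": 0, "dz": 0, "wx": 0, "wy": 0, "wz": 0, "grip": 61},
  {"dx": 0, "dy": -0.3, "dz": 0, "wx": 0, "wy": 0, "wz": 0, "grip": 61},
  {"dx": 0, "dy": -0.8, "dz": 0, "wx": 0, "wy": 0, "wz": 0, "grip": 61},
  {"dx": 0, "dy": -0.8, "dz": 0, "wx": 0, "wy": 0, "wz": 0, "grip": 61},
])

```text
time_s: 24.55
position: [0.4862, -0.3891, 0.1119]
tcp_rot: [[-0.23, -0.0, 0.973], [-0.973, 0.0, -0.23], [-0.0, -1.0, -0.0]]
force: [0.2, -0.6, -0.5]
opening: 0.701
```

```bash
python3 -c "
from h import *
plan(.6696,-.113,.025,-90)"
```

```text
t 24.55 p [ 0.4862 -0.3891  0.1119] yaw -103.3 open mm 61.0 F [ 0.2 -0.6 -0.5]
turn first (1=90deg) [ 0.    -0.148 -0.   ] then shift total (1=4cm) [-6.902  2.172  4.584]
```

Emit:
drive_tool([
  {"dx": 0, "dy": 0, "dz": 0, "wx": 0, "wy": -0.074, "wz": 0, "grip": 70},
  {"dx": 0, "dy": 0, "dz": 0, "wx": 0, "wy": -0.074, "wz": 0, "grip": 70},
  {"dx": -0.87, "dy": 0, "dz": 0.58, "wx": 0, "wy": 0, "wz": 0, "grip": 70},
  {"dx": -0.87, "dy": 0, "dz": 0.58, "wx": 0, "wy": 0, "wz": 0, "grip": 70},
  {"dx": -0.87, "dy": 0, "dz": 0.57, "wx": 0, "wy": 0, "wz": 0, "grip": 70},
  {"dx": -0.86, "dy": 0, "dz": 0.57, "wx": 0, "wy": 0, "wz": 0, "grip": 70},
  {"dx": -0.86, "dy": 0, "dz": 0.57, "wx": 0, "wy": 0, "wz": 0, "grip": 70},
  {"dx": -0.86, "dy": 0, "dz": 0.57, "wx": 0, "wy": 0, "wz": 0, "grip": 70},
])

```text
time_s: 25.55
position: [0.6246, -0.1803, 0.1116]
tcp_rot: [[0.001, 0.001, 1.0], [-1.0, -0.001, 0.001], [0.001, -1.0, 0.001]]
force: [0.4, -0.2, 0.1]
opening: 0.804
```

Emit:
drive_tool([
  {"dx": -0.86, "dy": 0, "dz": 0.57, "wx": 0, "wy": 0, "wz": 0, "grip": 70},
  {"dx": -0.86, "dy": 0, "dz": 0.57, "wx": 0, "wy": 0, "wz": 0, "grip": 70},
  {"dx": 0, "dy": 0.5, "dz": 0, "wx": 0, "wy": 0, "wz": 0, "grip": 70},
  {"dx": 0, "dy": 0.5, "dz": 0, "wx": 0, "wy": 0, "wz": 0, "grip": 70},
  {"dx": 0, "dy": 0.2, "dz": 0, "wx": 0, "wy": 0, "wz": 0, "grip": 70},
  {"dx": 0, "dy": 0, "dz": 0, "wx": 0, "wy": 0, "wz": 0, "grip": 70},
])

```text
time_s: 26.3
position: [0.6681, -0.1135, 0.0612]
tcp_rot: [[-0.001, -0.003, 1.0], [-1.0, 0.001, -0.001], [-0.001, -1.0, -0.003]]
force: [0.2, -0.1, -0.3]
opening: 0.802
```

```bash
python3 -c "
from h import *
plan(.6696,-.113,.025,-90)
p,d=imaging.capture('scene');cv2.imwrite('pics/s5.png',cv2.resize(p[100:300,110:400,::-1],None,fx=2.5,fy=2.5))"
```

```text
t 26.3 p [ 0.6681 -0.1135  0.0612] yaw -90.1 open mm 69.7 F [ 0.2 -0.1 -0.3]
turn first (1=90deg) [ 0.002 -0.001 -0.001] then shift total (1=4cm) [-0.013  0.906  0.038]
```

View pics/s5.png

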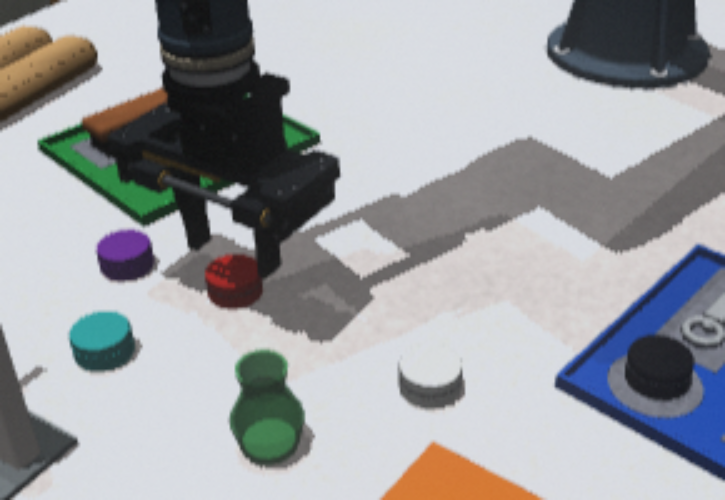

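The red tin (234,280) lies between the fingers' footprints. The brush is partly hidden behind the gripper at (125,115), so I'll check it afterwards.

Emit:
drive_tool([
  {"dx": 0, "dy": 0.4, "dz": 0.02, "wx": 0, "wy": 0, "wz": 0, "grip": 70},
  {"dx": 0, "dy": 0.3, "dz": 0, "wx": 0, "wy": 0, "wz": 0, "grip": 70},
  {"dx": 0, "dy": 0.2, "dz": 0, "wx": 0, "wy": 0, "wz": 0, "grip": 70},
  {"dx": 0, "dy": 0, "dz": 0, "wx": 0, "wy": 0, "wz": 0, "grip": 35},
  {"dx": 0, "dy": 0, "dz": 0, "wx": 0, "wy": 0, "wz": 0, "grip": 35},
  {"dx": 0, "dy": 0, "dz": 0, "wx": 0, "wy": 0, "wz": 0, "grip": 35},
  {"dx": 0, "dy": 0, "dz": 0, "wx": 0, "wy": 0, "wz": 0, "grip": 35},
])

```text
time_s: 27.22
position: [0.6705, -0.1127, 0.027]
tcp_rot: [[0.001, 0.001, 1.0], [-1.0, -0.0, 0.001], [0.0, -1.0, 0.001]]
force: [0.0, -0.2, 0.5]
opening: 0.567
```

Emit:
drive_tool([
  {"dx": 0, "dy": -0.3, "dz": 0, "wx": 0, "wy": 0, "wz": 0, "grip": 35},
  {"dx": 0, "dy": -0.5, "dz": 0, "wx": 0, "wy": 0, "wz": 0, "grip": 35},
  {"dx": 0, "dy": -0.6, "dz": 0, "wx": 0, "wy": 0, "wz": 0, "grip": 35},
  {"dx": 0, "dy": 0, "dz": 0, "wx": 0, "wy": 0, "wz": 0, "grip": 35},
])

```text
time_s: 27.72
position: [0.6724, -0.1133, 0.0863]
tcp_rot: [[0.001, 0.007, 1.0], [-1.0, -0.002, 0.001], [0.002, -1.0, 0.007]]
force: [-0.4, 0.4, -1.1]
opening: 0.566
```

```bash
python3 -c "
from h import *
plan(.450,-.278,.029,-103.3)"
```

```text
t 27.725 p [ 0.6724 -0.1133  0.0863] yaw -90.0 open mm 49.3 F [-0.4  0.4 -1.1]
turn first (1=90deg) [-0.004  0.148  0.001] then shift total (1=4cm) [ 5.287  1.431 -4.463]
```

Emit:
drive_tool([
  {"dx": 0, "dy": 0, "dz": 0, "wx": 0, "wy": 0.074, "wz": 0, "grip": 35},
  {"dx": 0, "dy": 0, "dz": 0, "wx": 0, "wy": 0.074, "wz": 0, "grip": 35},
  {"dx": 0.88, "dy": 0, "dz": -0.75, "wx": 0, "wy": 0, "wz": 0, "grip": 35},
  {"dx": 0.88, "dy": 0, "dz": -0.75, "wx": 0, "wy": 0, "wz": 0, "grip": 35},
  {"dx": 0.88, "dy": 0, "dz": -0.74, "wx": 0, "wy": 0, "wz": 0, "grip": 35},
  {"dx": 0.88, "dy": 0, "dz": -0.74, "wx": 0, "wy": 0, "wz": 0, "grip": 35},
  {"dx": 0.88, "dy": 0, "dz": -0.74, "wx": 0, "wy": 0, "wz": 0, "grip": 35},
  {"dx": 0.88, "dy": 0, "dz": -0.74, "wx": 0, "wy": 0, "wz": 0, "grip": 35},
])

```text
time_s: 28.72
position: [0.4467, -0.2778, 0.0825]
tcp_rot: [[-0.23, 0.0, 0.973], [-0.973, -0.0, -0.23], [0.0, -1.0, 0.0]]
force: [1.9, -0.1, -0.5]
opening: 0.569
```

Emit:
drive_tool([
  {"dx": 0, "dy": 0.4, "dz": 0, "wx": 0, "wy": 0, "wz": 0, "grip": 35},
  {"dx": 0, "dy": 0.5, "dz": 0, "wx": 0, "wy": 0, "wz": 0, "grip": 35},
  {"dx": 0, "dy": 0.2, "dz": 0, "wx": 0, "wy": 0, "wz": 0, "grip": 35},
  {"dx": 0, "dy": 0.1, "dz": 0, "wx": 0, "wy": 0, "wz": 0, "grip": 35},
  {"dx": 0, "dy": 0, "dz": 0, "wx": 0, "wy": 0, "wz": 0, "grip": 35},
])

```text
time_s: 29.35
position: [0.4484, -0.2767, 0.0344]
tcp_rot: [[-0.229, 0.0, 0.973], [-0.973, 0.0, -0.229], [-0.0, -1.0, -0.0]]
force: [-0.4, -0.2, 0.2]
opening: 0.562
```

```bash
python3 -c "
from h import *
plan(.450,-.278,.029,-103.3)"
```

```text
t 29.35 p [ 0.4484 -0.2767  0.0344] yaw -103.2 open mm 48.9 F [-0.4 -0.2  0.2]
turn first (1=90deg) [ 0.     0.001 -0.   ] then shift total (1=4cm) [0.021 0.136 0.047]
```

Emit:
drive_tool([
  {"dx": 0.02, "dy": 0.06, "dz": 0.05, "wx": 0, "wy": 0, "wz": 0, "grip": 35},
  {"dx": 0, "dy": 0.06, "dz": 0, "wx": 0, "wy": 0, "wz": 0, "grip": 35},
  {"dx": 0, "dy": 0, "dz": 0, "wx": 0, "wy": 0, "wz": 0, "grip": 35},
])

```text
time_s: 29.72
position: [0.4505, -0.2789, 0.031]
tcp_rot: [[-0.23, 0.002, 0.973], [-0.973, -0.002, -0.23], [0.001, -1.0, 0.002]]
force: [-0.2, 0.8, 6.5]
opening: 0.57
```

Emit:
drive_tool([
  {"dx": 0, "dy": 0, "dz": 0, "wx": 0, "wy": 0, "wz": 0, "grip": 64},
  {"dx": 0, "dy": 0, "dz": 0, "wx": 0, "wy": 0, "wz": 0, "grip": 64},
  {"dx": 0, "dy": 0, "dz": 0, "wx": 0, "wy": 0, "wz": 0, "grip": 64},
  {"dx": 0, "dy": -0.3, "dz": 0, "wx": 0, "wy": 0, "wz": 0, "grip": 64},
  {"dx": 0, "dy": -0.8, "dz": 0, "wx": 0, "wy": 0, "wz": 0, "grip": 64},
  {"dx": 0, "dy": -0.9, "dz": 0, "wx": 0, "wy": 0, "wz": 0, "grip": 64},
  {"dx": 0, "dy": -1, "dz": 0, "wx": 0, "wy": 0, "wz": 0, "grip": 64},
])

```text
time_s: 30.6
position: [0.4494, -0.2781, 0.1512]
tcp_rot: [[-0.23, -0.0, 0.973], [-0.973, 0.0, -0.23], [-0.0, -1.0, -0.0]]
force: [-0.3, -0.1, 0.1]
opening: 0.735
```

Emit:
drive_tool([
  {"dx": -1, "dy": -0.3, "dz": 0.2, "wx": 0, "wy": 0, "wz": 0, "grip": 64},
  {"dx": -1, "dy": -0.3, "dz": 0.2, "wx": 0, "wy": 0, "wz": 0, "grip": 64},
  {"dx": -1, "dy": -0.3, "dz": 0.2, "wx": 0, "wy": 0, "wz": 0, "grip": 64},
  {"dx": -1, "dy": -0.3, "dz": 0, "wx": 0, "wy": 0, "wz": 0, "grip": 64},
  {"dx": -1, "dy": -0.3, "dz": 0, "wx": 0, "wy": 0, "wz": 0, "grip": 64},
  {"dx": -1, "dy": 0, "dz": 0, "wx": 0, "wy": 0, "wz": 0, "grip": 64},
  {"dx": -1, "dy": 0, "dz": 0, "wx": 0, "wy": 0, "wz": 0, "grip": 64},
  {"dx": 0, "dy": 0, "dz": 0, "wx": 0, "wy": 0, "wz": 0, "grip": 64},
])

```text
time_s: 31.6
position: [0.5373, -0.0089, 0.2104]
tcp_rot: [[-0.226, 0.0, 0.974], [-0.974, 0.0, -0.226], [-0.0, -1.0, 0.0]]
force: [-0.7, 0.7, -0.9]
opening: 0.733
```

Run:
```python
from h import *
C={}
for n in('top','scene'):
    p,d=imaging.capture(n);np.savez(n+'1.npz',p=p,d=d);cv2.imwrite(f'pics/{n}9.png',p[...,::-1]);P=cloud(n,d)
    b0=.0025 if n=='top' else 0
    for k,(cx,cy),yaw,zc in (('torch',(.539,.3555),-9.5,.036),('opener',(.479,.266),-9.5,.015),('black',(.587,.248),-9.5,.029),('brush',(.486,-.3875),-13.3,.039),('red',(.450,-.278),-13.3,.029),('silver',(.6833,.098),0,.025),('vase',(.799,.0255),0,.07)):
        a=np.radians(yaw);R=np.array([[np.cos(a),np.sin(a)],[-np.sin(a),np.cos(a)]])
        L=(P[...,:2]-[cx,cy])@R.T
        lx=.09 if k in('torch','brush') else .062 if k=='opener' else .04
        m=(abs(L[...,0])<lx)&(abs(L[...,1])<.036)&(P[...,2]>zc-.005)&(P[...,2]<.09)
        if m.sum()<5: print(n,k,'none');continue
        l=L[m];r=cv2.minAreaRect((l*1000).astype(np.float32))
        print(n,k,m.sum(),'mid mm',np.round((l.max(0)+l.min(0))*500,1),'rect',np.round(np.r_[r[0],r[1],r[2]],1),'z med',round(np.median(P[m][:,2]),4))
```

```text
top torch 686 mid mm [4.4 2.8] rect [  4.8  -0.6 149.4  43.2   3.4] z med 0.0372
top opener 270 mid mm [-1.6  1.8] rect [ -1.6   1.8  60.2 110.1  89.9] z med 0.0155
top black 252 mid mm [-2.9 -0.4] rect [-2.4 -0.4 48.4 47.6 12.5] z med 0.0308
top brush 965 mid mm [-0.3  2. ] rect [ -0.3   2.   47.  158.9  89.9] z med 0.0406
top red 266 mid mm [1.2 3.1] rect [ 1.1  2.4 46.2 49.4 12.1] z med 0.0307
top silver 238 mid mm [0.3 0.1] rect [ 0.3  0.1 45.7 47.6 89.8] z med 0.027
top vase 77 mid mm [1.6 1.2] rect [ 1.6  1.1 33.2 36.6 88.8] z med 0.077
scene torch 1066 mid mm [4.3 0.9] rect [  4.3  -0.5 149.6  41.5   1.5] z med 0.036
scene opener 306 mid mm [-2.1  0.7] rect [ -1.9   3.4  33.8 111.   86.1] z med 0.0144
scene black 390 mid mm [-4.7 -2.1] rect [-3.3 -2.5 48.7 48.  58.5] z med 0.0295
scene brush 450 mid mm [-0.7  1.9] rect [ -0.6   2.2  46.8 157.9  89.7] z med 0.039
scene red 145 mid mm [1.4 1.4] rect [ 2.   1.4 48.5 47.7 72.2] z med 0.0293
scene silver 386 mid mm [ 0.2 -1.1] rect [-0.  -0.8 48.8 47.6 28.4] z med 0.0255
scene vase 247 mid mm [-1.2 -0.9] rect [-1.  -0.7 35.4 36.3 85. ] z med 0.0734
```

View pics/top9.png

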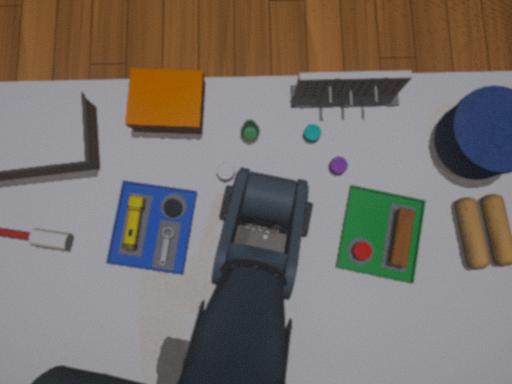

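View pics/scene9.png

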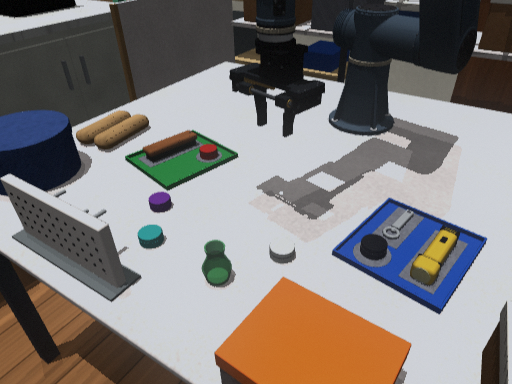

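Both views show all five things centred on their patches, at most 5 mm off and within about 4°. The silver tin (226,173) and the vase (250,131) have not moved, and the gripper is clear. Handing in.

```bash
python3 -c "
from rig import workorder
print(workorder.hand_in())"
```

```text
the job is handed in; nothing more can be done
None
```

Both kits are made up and the job is handed in, at about 32 s of the 128 s allowed. I picked up each of the five things once and set it down on its patch before letting go.

Last checks, from the top and scene cameras against the measured patch centres (limit 15 mm on each axis):

| Thing | Offset from patch centre |
|---|---|
| Torch | about 4–5 mm along, 1–3 mm across, 2–3° off the patch length |
| Opener | about 2 mm along; 1–3 mm across; no more than 4° off |
| Black tin | about 2–5 mm along, 0–2 mm across |
| Brush | under 1 mm along, 2 mm across, less than 1° off |
| Red tin | about 1–2 mm along, 1–3 mm across |

- **Heights:** the tops stand where they should with each thing flat on its tray floor. The top camera's depth reads about 1–4 mm higher than the scene camera's, and I took the scene camera as right because it matched the heights in the text.
- **Bystanders:** the silver tin and the vase read within 2 mm of where they stood at the start, which is within measuring noise.
- **Failed or disagreeing checks:** no check failed. The one larger disagreement was the opener's width in the top view, which read 60 mm because tray pixels got into the mask; its centre still agreed.

I viewed 10 pictures out of the budget of 14. The first move call was refused because every row needs all seven keys; nothing moved.

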